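# Stroke the flaps of a tablet organiser shut

### The job

The five blue flaps of the tablet organiser are standing up. Run your fingertips lightly along the top of the row in one pass, from the orange-capped end to the white end, so that the flaps are pressed fully shut one after another in that order; keep the fingers down at the row until the last flap is shut, then take the hand clear. Only touch the organiser, do not pick it up or shove it out of its place, and leave the vials and the bottle alone.

Things in the scene. Friction and masses are not known exactly. Their poses are not given: they have to be found in the camera images.
- organiser: White five-day tablet organiser, loose on the desk: a bar 184 mm long (local x -96 to +88), 62 wide (local y), 1.5 kg. Origin: on the desk under the row's middle; z up. Local x runs along the row of five blue flaps, from the orange end cap (x -96 to -84 mm, 76 high) beside flap 1 to the plain white end. Side walls 3 mm thick, 82 high, 56 apart inside; the flaps lie between them.
- row_start (a point): Point on the organiser at local (-83, 0, 77) mm: middle of flap 1's hinge edge, at the height of the tops of shut flaps (77 mm above the desk, 5 mm below the side walls). Fingertips drawn from here to row_end at this height ride up each flap in turn and press it down; drawn the other way they catch under the raised edges.
- row_end (a point): Point on the organiser at local (+85, 0, 77) mm: where the middle of flap 5's free edge lies when it is shut. Shut flaps are level, with 3 mm gaps between them, on the straight line row_start to row_end.
- flap1 (a joint): Angle (rad) of flap 1, counted from the orange cap: a blue plate 31 mm along the row, 46 wide, 3 thick, hinged at its edge nearer the orange cap (axis along local y at local x -83 mm, 74 mm above the desk). 0 shut and level, growing as its free edge rises, 1.3 at most. Light friction (about 10 N mm) holds it where it is left; no spring, no catch.
- flap2 (a joint): Angle (rad) of flap 2, counted from the orange cap: a blue plate 31 mm along the row, 46 wide, 3 thick, hinged at its edge nearer the orange cap (axis along local y at local x -49 mm, 74 mm above the desk). 0 shut and level, growing as its free edge rises, 1.3 at most. Light friction (about 10 N mm) holds it where it is left; no spring, no catch.
- flap3 (a joint): Angle (rad) of flap 3, counted from the orange cap: a blue plate 31 mm along the row, 46 wide, 3 thick, hinged at its edge nearer the orange cap (axis along local y at local x -15 mm, 74 mm above the desk). 0 shut and level, growing as its free edge rises, 1.3 at most. Light friction (about 10 N mm) holds it where it is left; no spring, no catch.
- flap4 (a joint): Angle (rad) of flap 4, counted from the orange cap: a blue plate 31 mm along the row, 46 wide, 3 thick, hinged at its edge nearer the orange cap (axis along local y at local x +19 mm, 74 mm above the desk). 0 shut and level, growing as its free edge rises, 1.3 at most. Light friction (about 10 N mm) holds it where it is left; no spring, no catch.
- flap5 (a joint): Angle (rad) of flap 5, counted from the orange cap: a blue plate 31 mm along the row, 46 wide, 3 thick, hinged at its edge nearer the orange cap (axis along local y at local x +53 mm, 74 mm above the desk). 0 shut and level, growing as its free edge rises, 1.3 at most. Light friction (about 10 N mm) holds it where it is left; no spring, no catch.
- vial_green: Bystander to leave alone: pale green capped vial with a dark green band, 31 mm across, 62 mm high, standing loose on the desk. Origin: centre of its underside.
- vial_teal: Bystander to leave alone: teal capped vial, 31 mm across, 62 mm high, standing loose on the desk. Origin: centre of its underside.
- bottle: Bystander to leave alone: brown glass bottle with a dark stopper, 57 mm across, 100 mm high, standing loose on the desk. Origin: centre of its underside.

How it is judged:
By the outcome, as a careful person would: the job done as asked, in the order asked, and still so for the second after the job is handed in, with the robot touching nothing.
It also fails if it takes over 40 s, if anything falls off the work surface, if the arm or the gripper's body presses on something with over 40 N, if the wrist force passes 120 N, or if a joint passes its speed limit or range.

### The arm

A 7-joint arm with a two-finger parallel gripper is mounted at the origin on the work surface; the furniture and walls round the work are solid. World frame = base frame: x ahead of the robot, y to its left, z up, the work surface at z = 0. Lengths are in m, angles in degrees, forces in N, time in s.
With the tool pointing down it reaches from about 0.425 to 1.025 m from the base axis. Payload 9.4 kg.
Tool frame: the origin (TCP) lies between the finger pads, 19 mm behind the fingertips; this is the grasp point; z points along the fingers, y is the line along which they close (so a half turn about z gives the same grasp; the last joint's range is limited). The gripper opens to 93 mm and grips with 3 to 60 N. Pads are 15 mm wide; open, the fingers measure 128 mm over their backs; the gripper's body (75 mm by 188 mm) begins 65 mm behind the grasp point.
Start: joints at [-74.238, 34.337, -0.143, 91.639, 0.103, 54.024, -4.572], TCP at [0.25, 0.681, 0.237] pointing down, gripper open.
Joint ranges: [-147.43, 147.43], [-19.82, 112.94], [-74.19, 73.91], [6.32, 146.72], [-59.91, 239.91], [6.04, 106.73], [-150.56, 150.56]. Speed limits (degrees/s): [127.2, 127.2, 172.46, 172.46, 180, 180, 180].

### API

Orientations are given as a 3x3 rotation matrix whose columns are the frame's x, y, z axes.
In Python, from plant import robot gives the robot as it stands. The module is installed in compiled form; this text tells all that it offers.
- The arm moves only by the tool advance, called after "Call:" as name([rows], argument=value, ...), one row to a line, values as JSON. Schema: {"type":"object","properties":{"moves":{"type":"array","items":{"type":"array","items":{"type":"number"},"minItems":5,"maxItems":5},"minItems":1,"maxItems":8},"only":{"type":"string"},"quiet":{"type":"boolean"},"lines":{"type":"string"}},"required":["moves"],"additionalProperties":false}. moves is a list of rows, 1 to 8 of them, each of 5 numbers: dx, dy, dz in shares of the most that a row can go, 1 being 62.5 mm, then a turn about the tool's z in shares of 180 degrees (1.0 is 180 degrees), then the opening from 0.0 (shut) to 1.0 (fully open); each row shifts and turns the commanded pose from where the row before left it, along the tool's axes as they then stand; what a row does not reach is not made up. A row lasts 1/8 s, in which the tool goes at most 0.0625 m and 10.7 degrees, less where a joint would pass 70% of its speed; a pose out of reach is approached as far as the arm can. The fingers move at their own pace and stop on an object; the grip force is fixed at half the most. Time passes only in rows, so rows that do not move let the fingers close. The tool returns the time, the measured TCP pose, the force, the opening and the grip force at its end. only (a regular expression) keeps the lines of the reply that match it, lines (a string "A,B") keeps lines A to B, and quiet returns only ok. No shift or turn number may pass 1 either way. Input that does not fit is refused with a message, and nothing moves.
- robot.state(): the state, without advancing time (a new reading comes with each control period).
- robot.grab_frame(name): name is "scene" or "side" or "wrist"; returns a dict with "frame" (384x512x3 uint8, red, green, blue), "range_z" (384x512 float32, m along the optical axis (not along the pixel's ray), 0 where there is no reading), "mtx" (3x3 intrinsics, pixels), "T" (4x4, takes a point from camera to world coordinates). Camera axes: x right, y down, z forward; pixel columns grow to the right and rows downward; lengths in m; the calibration is good to about 2 mm. The wrist camera is an equidistant fisheye: a pixel r from the principal point sees the ray r / f radians off the axis. A picture is of the moment at which its call begins.
- robot.sign_off(): hands the job in; it is judged then, once.
Trained networks look in a picture, given as the dict that the camera call returned (one of the last four; its "shot" number tells which), for a name from the list of things; names that differ only in an ending like _2 or _b are one class to them, and where a whole thing is asked for, a point or a joint stands for the part that bears it (a point fixed in the world has none). Each returns a list of dicts, best first, with "score" (0 to 1); they miss things now and then, are a little off and sometimes report something else, mostly with a low value. They report only what shows in the picture. A call takes as long as a camera call.
- robot.look_for(picture, label): "extent" ([centre column, centre row, width, height] in pixels, round what is visible of it).
- robot.silhouettes(picture, label): "mask" (384x512 bool, what is visible of it) and "extent" ([centre column, centre row, width, height] in pixels, round what is visible of it).
The state is a dict: "time": time; "q": joint angles; "qd": joint speeds; "effort": joint torques, N m; "tool_pos": TCP position; "eef_rot": TCP orientation; "force": force on the tool from outside, world axes, zero at the start; "ft_torque": the same for the moment, N m; "finger_gap": opening from 0.0 (shut) to 1.0 (fully open); "finger_force": force on a finger pad.
Only numpy, scipy, OpenCV 4.12 (cv2) and the standard library are available. Lean on these libraries where they do the work, as an engineer would, in place of code of your own. Each camera call takes 0.05 s, during which the arm holds its last target. There are 200 camera calls.

## Working session

There is one attempt and no reset: what is moved stays moved. The work goes in short steps, Python scripts to look and compute and a tool call to move; the robot and the scene stay as the last step left them, time stands still between calls to the robot, and variables do not carry over. Pictures are saved under pics/ and viewed, at most 10 in all, crops included, and the job is handed in when it is done.

```bash
mkdir -p pics
```

Create h.py:
```python
import numpy as np, cv2
from plant import robot
def world(p,mask):
    v,u=np.nonzero(mask&(p["range_z"]>0)); z=p["range_z"][v,u]; K=p["mtx"]
    c=np.stack([(u-K[0,2])/K[0,0]*z,(v-K[1,2])/K[1,1]*z,z,np.ones_like(z)])
    return (p["T"]@c)[:3].T
```

Run:
```python
from h import *
s=robot.state();print(s["tool_pos"],s["eef_rot"].round(3) if hasattr(s["eef_rot"],'round') else s["eef_rot"],s["time"])
ims=[]
for n in("scene","side"):
    p=robot.grab_frame(n);ims.append(p["frame"])
    np.savez(f"{n}.npz",**{k:p[k] for k in("frame","range_z","mtx","T")})
    for l in("organiser","vial_green","vial_teal","bottle","flap1"):
        for d in robot.silhouettes(p,l)[:2]:
            w=world(p,d["mask"]);print(n,l,round(d["score"],2),d["extent"],len(w),np.percentile(w,[2,50,98],axis=0).round(3).tolist() if len(w) else 0)
    np.set_printoptions(precision=3,suppress=True);print(p["T"])
cv2.imwrite("pics/a.png",cv2.resize(np.vstack(ims)[:,:,::-1],None,fx=.78,fy=.78))
cv2.imwrite("pics/b.png",ims[0][:,:,::-1])
```

```text
[0.24967452 0.68017737 0.23656708] [[-0.939  0.345 -0.   ]
 [ 0.345  0.939 -0.001]
 [-0.    -0.002 -1.   ]] 0.0
scene organiser 0.76 [294.5, 194.9, 44.3, 69.7] 2199 [[0.581, -0.284, 0.006], [0.622, -0.221, 0.076], [0.681, -0.105, 0.094]]
scene vial_green 0.59 [214.3, 171.2, 12.3, 10.7] 106 [[0.492, -0.032, -0.001], [0.506, -0.018, 0.061], [0.545, 0.068, 0.064]]
scene vial_teal 0.4 [182.6, 178.8, 10.9, 11.6] 111 [[0.402, -0.009, 0.047], [0.415, 0.001, 0.061], [0.429, 0.019, 0.064]]
scene bottle 0.72 [325.4, 253.4, 32.0, 43.9] 1060 [[0.541, -0.413, 0.008], [0.557, -0.395, 0.07], [0.588, -0.365, 0.101]]
scene flap1 0.59 [297.1, 187.7, 20.7, 15.0] 186 [[0.608, -0.233, 0.08], [0.628, -0.219, 0.087], [0.65, -0.205, 0.095]]
scene flap1 0.59 [292.4, 171.8, 13.9, 12.9] 154 [[0.632, -0.168, 0.081], [0.654, -0.156, 0.088], [0.676, -0.136, 0.096]]
[[ 0.826 -0.386  0.412  0.193]
 [-0.564 -0.569  0.599 -0.684]
 [ 0.003 -0.726 -0.687  0.666]
 [ 0.     0.     0.     1.   ]]
side organiser 0.73 [316.5, 220.9, 52.0, 77.1] 2689 [[0.585, -0.284, 0.012], [0.637, -0.234, 0.076], [0.695, -0.116, 0.096]]
side vial_green 0.32 [319.4, 222.7, 52.3, 81.7] 2739 [[0.586, -0.284, 0.009], [0.636, -0.235, 0.076], [0.697, -0.116, 0.096]]
side bottle 0.67 [319.4, 221.8, 55.3, 77.9] 2786 [[0.585, -0.284, 0.007], [0.636, -0.234, 0.076], [0.696, -0.114, 0.096]]
side bottle 0.56 [288.4, 278.2, 37.1, 61.1] 1601 [[0.544, -0.412, 0.002], [0.572, -0.401, 0.066], [0.599, -0.361, 0.103]]
side flap1 0.64 [315.8, 210.2, 22.0, 13.4] 246 [[0.61, -0.237, 0.082], [0.632, -0.217, 0.089], [0.653, -0.193, 0.097]]
side flap1 0.56 [326.9, 193.4, 20.8, 11.1] 153 [[0.637, -0.167, 0.084], [0.657, -0.155, 0.091], [0.676, -0.144, 0.097]]
[[ 0.999  0.009 -0.054  0.572]
 [ 0.05  -0.539  0.841 -1.007]
 [-0.022 -0.842 -0.539  0.626]
 [ 0.     0.     0.     1.   ]]
```

View pics/a.png

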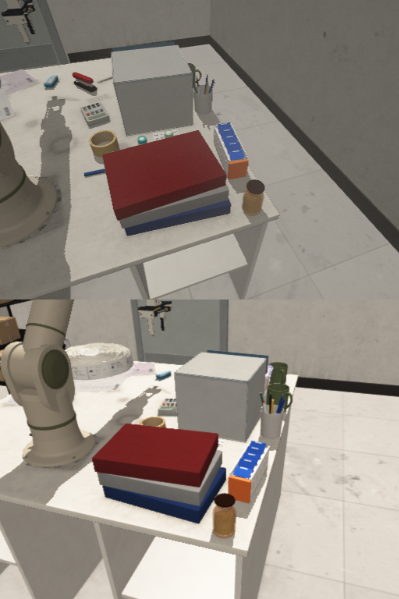

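Run:
```python
from h import *
np.set_printoptions(precision=4,suppress=True)
import numpy as np
P=[]
for n in("scene","side"):
    p=dict(np.load(n+".npz")); f=p["frame"]; hsv=cv2.cvtColor(f,cv2.COLOR_RGB2HSV); H,S,V=cv2.split(hsv)
    full=world(p,np.ones(H.shape,bool)); P.append(full)
    v=np.zeros(H.shape,bool); v[100:300,250:400]=1
    bl=world(p,(H>100)&(H<125)&(S>130)&(V>90)&v); bl=bl[(bl[:,2]>.065)&(bl[:,2]<.12)&(bl[:,0]>.55)]
    og=world(p,(H>5)&(H<20)&(S>180)&(V>150)&v); og=og[(og[:,2]<.1)&(og[:,1]>-.33)&(og[:,0]>.55)]
    d=np.linalg.svd(bl[:,:2]-bl[:,:2].mean(0),full_matrices=False)[2][0]; d*=np.sign(d[1])
    print(n,len(bl),bl.mean(0),"yaw",np.degrees(np.arctan2(d[1],d[0])))
    o=full[(full[:,0]>.56)&(full[:,0]<.72)&(full[:,1]>-.31)&(full[:,1]<-.08)&(full[:,2]>.03)&(full[:,2]<.11)]
    # project in organiser frame
    for nm,a in(("blue",bl),("orange",og)):
        q=a[:,:2]-bl[:,:2].mean(0); u=q@d; w=q@np.array([-d[1],d[0]])
        print(nm,"u",np.percentile(u,[0,2,50,98,100]),"w",np.percentile(w,[0,2,50,98,100]),"z",np.percentile(a[:,2],[0,2,50,98,100]))
    t=og[og[:,2]>.073]; print("ogtop",len(t),t.mean(0))
# height map
A=np.vstack(P); g=.02
print("max height cm map; rows x .40-.84, cols y -.46..+.10")
xs=np.arange(.36,.84,g); ys=np.arange(-.46,.12,g)
print("      "+" ".join("%3d"%round(y*100) for y in ys))
for x in xs:
    r=[]
    for y in ys:
        m=(abs(A[:,0]-x-g/2)<g/2)&(abs(A[:,1]-y-g/2)<g/2); r.append("%3d"%round(100*A[m,2].max()) if m.any() else "  .")
    print("%.2f  "%x+" ".join(r))
p=dict(np.load("scene.npz"));q=dict(np.load("side.npz"))
cv2.imwrite("pics/c.png",cv2.resize(np.hstack([p["frame"][130:290,240:370],q["frame"][160:320,255:385]])[:,:,::-1],None,fx=3,fy=3,interpolation=cv2.INTER_CUBIC))
```

```text
scene 629 [ 0.6338 -0.1985  0.0853] yaw 69.90842066647632
blue u [-0.0684 -0.0659 -0.0117  0.0854  0.0911] w [-0.0238 -0.0214  0.0012  0.0191  0.0206] z [0.0763 0.0778 0.0849 0.0936 0.0952]Traceback (most recent call last):
  File "<stdin>", line 17, in <module>
    return _quantile_unchecked(
        a, q, axis, out, overwrite_input, method, keepdims, weights)
    return _ureduce(a,
                    func=_quantile_ureduce_func,
    ...<5 lines>...
                    overwrite_input=overwrite_input,
                    method=method)
    r = func(a, **kwargs)
    result = _quantile(arr,
                       quantiles=q,
    ...<2 lines>...
                       out=out,
                       weights=wgt)
    slices_having_nans = np.isnan(arr[-1, ...])
                                  ~~~^^^^^^^^^
IndexError: index -1 is out of bounds for axis 0 with size 0
```

Run:
```python
from h import *
np.set_printoptions(precision=4,suppress=True)
P=[]
for n in("scene","side"):
    p=dict(np.load(n+".npz")); f=p["frame"]; hsv=cv2.cvtColor(f,cv2.COLOR_RGB2HSV); H,S,V=cv2.split(hsv)
    full=world(p,np.ones(H.shape,bool)); P.append(full)
    v=np.zeros(H.shape,bool); v[100:300,250:400]=1
    bl=world(p,(H>100)&(H<125)&(S>130)&(V>90)&v); bl=bl[(bl[:,2]>.065)&(bl[:,2]<.12)&(bl[:,0]>.55)]
    og=world(p,(H>3)&(H<22)&(S>130)&(V>120)&v); og=og[(og[:,2]<.1)&(og[:,1]>-.33)&(og[:,0]>.55)]
    d=np.linalg.svd(bl[:,:2]-bl[:,:2].mean(0),full_matrices=False)[2][0]; d*=np.sign(d[1])
    print(n,"yaw",np.degrees(np.arctan2(d[1],d[0])))
    o=full[(full[:,0]>.56)&(full[:,0]<.72)&(full[:,1]>-.33)&(full[:,1]<-.08)&(full[:,2]>.02)&(full[:,2]<.11)]
    r=cv2.minAreaRect(o[:,:2].astype(np.float32)); print("rect all",r)
    th=np.radians(70);d=np.array([np.cos(th),np.sin(th)]);
    for nm,a in(("blue",bl),("orange",og),("all",o)):
        if len(a)==0: print(nm,0);continue
        q=a[:,:2]-[.634,-.199]; u=q@d; w=q@np.array([-d[1],d[0]])
        print(nm,len(a),"u",np.percentile(u,[0,2,50,98,100]),"w",np.percentile(w,[0,2,50,98,100]),"z",np.percentile(a[:,2],[0,2,50,98,100]))
    t=og[og[:,2]>.073]; print("ogtop",len(t),t.mean(0) if len(t) else 0)
A=np.vstack(P); g=.02
xs=np.arange(.36,.84,g); ys=np.arange(-.46,.12,g)
print("      "+" ".join("%3d"%round(y*100) for y in ys))
for x in xs:
    r=[]
    for y in ys:
        m=(abs(A[:,0]-x-g/2)<g/2)&(abs(A[:,1]-y-g/2)<g/2); r.append("%3d"%round(100*A[m,2].max()) if m.any() else "  .")
    print("%.2f  "%x+" ".join(r))
p=dict(np.load("scene.npz"));q=dict(np.load("side.npz"))
cv2.imwrite("pics/c.png",cv2.resize(np.hstack([p["frame"][130:290,240:370],q["frame"][160:320,255:385]])[:,:,::-1],None,fx=3,fy=3,interpolation=cv2.INTER_CUBIC))
```

```text
scene yaw 69.90842066647632
rect all ((0.6393616795539856, -0.19048279523849487), (0.188205286860466, 0.06306284666061401), 69.13304901123047)
blue 629 u [-0.068  -0.0655 -0.0112  0.0858  0.0915] w [-0.0236 -0.0212  0.0015  0.0195  0.021 ] z [0.0763 0.0778 0.0849 0.0936 0.0952]
orange 508 u [-0.0846 -0.083  -0.0808 -0.0727 -0.0708] w [-0.0272 -0.0265  0.0021  0.029   0.03  ] z [0.0061 0.0083 0.0484 0.0767 0.0777]
all 1995 u [-0.0846 -0.0822 -0.0228  0.091   0.1044] w [-0.0348 -0.0315  0.0068  0.0296  0.0304] z [0.02   0.023  0.078  0.0939 0.0976]
ogtop 94 [ 0.607  -0.2712  0.0754]
side yaw 68.34873672694651
rect all ((0.6169606447219849, -0.18156468868255615), (0.18800656497478485, 0.11747274547815323), 69.5029296875)
blue 867 u [-0.067  -0.0648  0.003   0.0891  0.095 ] w [-0.0283 -0.0266 -0.0064  0.0169  0.0187] z [0.0774 0.0798 0.0877 0.0963 0.0977]
orange 812 u [-0.0835 -0.082  -0.0792 -0.0712  0.2853] w [-0.034  -0.0333 -0.0067  0.0245  0.0258] z [0.0064 0.0092 0.0493 0.0786 0.099 ]
all 2709 u [-0.0835 -0.0811 -0.0261  0.0914  0.1041] w [-0.0374 -0.0366 -0.01    0.0668  0.0807] z
[... 2523 characters left out ...]
 .   .   .   .   .   .   0   0   0   0   0   0   1  15  15   .   8  14
0.74  -76 -75 -76 -75 -76 -75 -76   .   .   .   .   .   .   .   .   .   .   .   .   .   .   0   0   0   0   0  14  13  12  12
0.76  -75 -75 -75 -75 -75 -75 -75   .   .   .   .   .   .   .   .   .   .   .   .   .   . -75 -75 -75 -75   0  15  14  15  15
0.78  -75 -75 -76 -76 -75 -75 -75 -75   .   .   .   .   .   .   .   .   .   .   .   .   . -75 -75 -75 -75 -75 -75 -75 -75   0
0.80  -76 -75 -75 -75 -75 -75 -75 -75   .   .   .   .   .   .   .   .   .   .   .   .   . -75 -75 -75 -75 -75 -75 -75 -75 -75
0.82  -75 -75 -76 -75 -76 -76 -75 -75 -76   .   .   .   .   .   .   .   .   .   .   .   . -75 -75 -75 -75 -75 -75 -75 -75 -75
```

View pics/c.png

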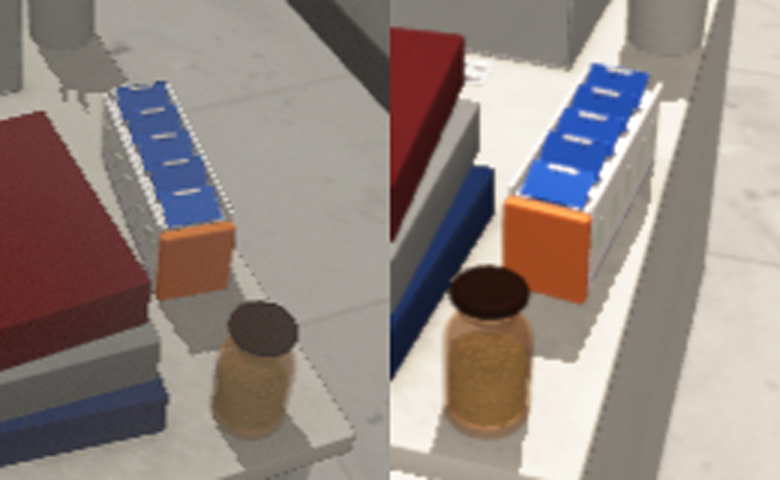

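Scene (left) and side (right) crops: the orange cap faces the brown bottle. All five flaps are raised about 0.7 rad, and the row runs away from the bottle at a yaw of about 69°. Origin is about (0.640, -0.188). The tool's y axis is already at about 70°, so it lies along the row. The grey box is 0.23 m high, so I lift first and then cross with the fingers closed.

The rows are not in the units I measure in: shifts go in shares of 62.5 mm and turns go in shares of 180 degrees. I convert before sending: -0.06 m is -0.96, -0.045 m is -0.72.

Call:
advance([
  [0, 0, -0.96, 0, 0],
  [0, 0, -0.96, 0, 0],
  [-0.624, -0.72, 0, 0, 0],
  [-0.624, -0.72, 0, 0, 0],
  [-0.624, -0.72, 0, 0, 0],
  [-0.624, -0.72, 0, 0, 0],
  [-0.624, -0.72, 0, 0, 0],
  [-0.624, -0.72, 0, 0, 0],
])

```text
time: 1.6
tool_pos: [0.377, 0.3446, 0.3577]
eef_rot: [[-0.939, 0.345, 0.001], [0.345, 0.939, 0.001], [-0.0, 0.001, -1.0]]
force: [0.5, 0.7, 0.2]
finger_gap: 0.189
finger_force: 0.0
```

Call:
advance([
  [-0.624, -0.72, 0, 0, 0],
  [-0.624, -0.72, 0, 0, 0],
  [-0.624, -0.72, 0, 0, 0],
  [-0.624, -0.72, 0, 0, 0],
  [-0.624, -0.72, 0, 0, 0],
  [-0.624, -0.72, 0, 0, 0],
  [-0.624, -0.72, 0, 0, 0],
  [-0.624, -0.72, 0, 0, 0],
])

```text
time: 2.6
tool_pos: [0.5458, -0.1007, 0.3578]
eef_rot: [[-0.939, 0.344, 0.001], [0.344, 0.939, 0.0], [-0.001, 0.001, -1.0]]
force: [0.6, 0.4, 0.1]
finger_gap: 0.003
finger_force: 0.0
```

To row units: 0.06 m is 0.96, -0.044 m is -0.704.

Call:
advance([
  [-0.624, -0.704, 0, 0, 0],
  [-0.624, -0.704, 0, 0, 0],
  [-0.624, -0.704, 0, 0, 0],
  [0, 0, 0.96, 0, 0],
  [0, 0, 0.8, 0, 0],
  [0, 0, 0, 0, 0],
])

```text
time: 3.35
tool_pos: [0.6079, -0.2623, 0.2442]
eef_rot: [[-0.939, 0.345, -0.006], [0.345, 0.939, 0.002], [0.007, -0.0, -1.0]]
force: [-0.1, -0.5, -0.3]
finger_gap: 0.002
finger_force: 0.0
```

Run:
```python
from h import *
s=robot.state();print(s["force"])
p=robot.grab_frame("wrist"); np.savez("w1.npz",**{k:p[k] for k in("frame","range_z","mtx","T")})
print(p["mtx"],np.round(p["T"],3))
K=p["mtx"];T=p["T"];f=p["frame"].copy()
O=np.array([.6398,-.1878,0]);th=np.radians(69.3);R=np.array([[np.cos(th),-np.sin(th),0],[np.sin(th),np.cos(th),0],[0,0,1]])
def proj(P):
    c=T[:3,:3].T@(P-T[:3,3]);r=np.hypot(c[0],c[1]);a=np.arctan2(r,c[2]);return (K[0,2]+K[0,0]*a*c[0]/r,K[1,2]+K[1,1]*a*c[1]/r)
for l in[(-.096,-.031,.076),(-.096,.031,.076),(.088,-.031,.082),(.088,.031,.082),(-.083,0,.077),(.085,0,.077)]:
    u=proj(O+R@np.array(l));print(l,np.round(u,1));cv2.circle(f,tuple(int(round(x)) for x in u),2,(255,0,255),-1)
cv2.imwrite("pics/w1.png",cv2.resize(f[:,:,::-1],None,fx=1.5,fy=1.5))
```

```text
[-0.14739983 -0.48343563 -0.28401171]
[[297.31863964   0.         255.10981053]
 [  0.         297.31863964 187.61954884]
 [  0.           0.           1.        ]] [[ 0.344  0.91   0.229  0.543]
 [ 0.939 -0.334 -0.084 -0.239]
 [ 0.     0.244 -0.97   0.391]
 [ 0.     0.     0.     1.   ]]
(-0.096, -0.031, 0.076) [241.7 208.6]
(-0.096, 0.031, 0.076) [241.6 153.2]
(0.088, -0.031, 0.082) [397.2 210. ]
(0.088, 0.031, 0.082) [403.3 158.3]
(-0.083, 0, 0.077) [253.5 181.8]
(0.085, 0, 0.077) [396.5 183.6]
```

View pics/w1.png

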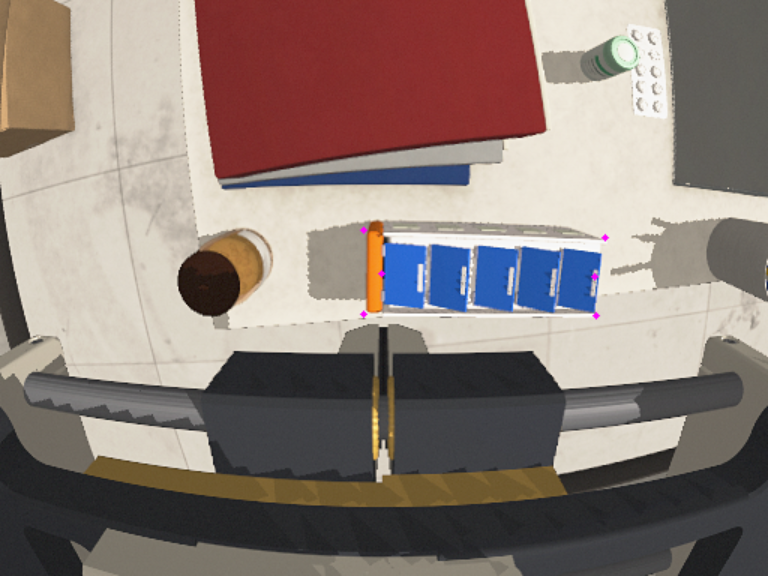

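The wrist picture shows the predicted organiser corners and row ends (magenta) within 2–3 mm of the real ones. The orange cap is at about (375, 268), flap 5's end at about (600, 278), and the bottle at (225, 270), clear of the hand. I'll go down at row_start.

To row units: 0.05 m is 0.8, 0.03 m is 0.48.

Call:
advance([
  [-0.056, 0, 0.8, 0, 0],
  [0, 0, 0.8, 0, 0],
  [0, 0, 0.48, 0, 0],
  [0, 0, 0, 0, 0],
  [0, 0, 0, 0, 0],
])

```text
time: 4.03
tool_pos: [0.6145, -0.2651, 0.1203]
eef_rot: [[-0.939, 0.344, 0.004], [0.344, 0.939, -0.001], [-0.004, -0.0, -1.0]]
force: [1.1, -0.3, -0.1]
finger_gap: 0.004
finger_force: 0.0
```

Call:
advance([
  [0, 0, 0.096, 0, 0],
  [0, 0, 0.096, 0, 0],
  [0, 0, 0, 0, 0],
  [0, 0, 0, 0, 0],
])

```text
time: 4.53
tool_pos: [0.613, -0.2644, 0.1055]
eef_rot: [[-0.939, 0.345, 0.0], [0.345, 0.939, -0.0], [-0.0, -0.0, -1.0]]
force: [-0.6, -0.5, -0.4]
finger_gap: 0.008
finger_force: 0.0
```

To row units: 0.004 m is 0.064, 0.002 m is 0.032.

Call:
advance([
  [0, 0, 0.064, 0, 0],
  [0, 0, 0.032, 0, 0],
  [0, 0, 0, 0, 0],
  [0, 0, 0, 0, 0],
])

```text
time: 5.03
tool_pos: [0.613, -0.2644, 0.0994]
eef_rot: [[-0.939, 0.345, 0.0], [0.345, 0.939, -0.0], [-0.0, -0.0, -1.0]]
force: [0.6, -0.2, -0.5]
finger_gap: 0.005
finger_force: 0.0
```

Call:
advance([
  [0, 0, 0, 0, 0],
  [0, 0, 0, 0, 0],
])

```text
time: 5.28
tool_pos: [0.613, -0.2644, 0.0995]
eef_rot: [[-0.939, 0.345, 0.0], [0.345, 0.939, -0.0], [-0.0, 0.0, -1.0]]
force: [-0.3, 0.2, 0.7]
finger_gap: 0.006
finger_force: 0.0
```

To row units: 0.0025 m is 0.04.

Call:
advance([
  [0, 0, 0.04, 0, 0],
  [0, 0, 0, 0, 0],
  [0, 0, 0, 0, 0],
])

```text
time: 5.65
tool_pos: [0.613, -0.2644, 0.0969]
eef_rot: [[-0.939, 0.344, 0.0], [0.344, 0.939, -0.0], [-0.0, -0.0, -1.0]]
force: [0.8, 0.4, 1.3]
finger_gap: 0.005
finger_force: 0.4
```

Call:
advance([
  [0, 0.064, 0, 0, 0],
  [0, 0.064, 0, 0, 0],
  [0, 0.064, 0, 0, 0],
  [0, 0, 0, 0, 0],
  [0, 0, 0, 0, 0],
])

```text
time: 6.28
tool_pos: [0.617, -0.253, 0.0969]
eef_rot: [[-0.939, 0.344, -0.0], [0.344, 0.939, 0.0], [0.0, -0.0, -1.0]]
force: [-0.4, 0.3, -0.6]
finger_gap: 0.005
finger_force: 0.0
```

Run:
```python
from h import *
p=robot.grab_frame("scene");a=p["frame"][130:290,240:370]
p=robot.grab_frame("side");b=p["frame"][160:320,255:385]
cv2.imwrite("pics/d.png",cv2.resize(np.hstack([a,b])[:,:,::-1],None,fx=3,fy=3,interpolation=cv2.INTER_CUBIC))
```

```text
(no output)
```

View pics/d.png

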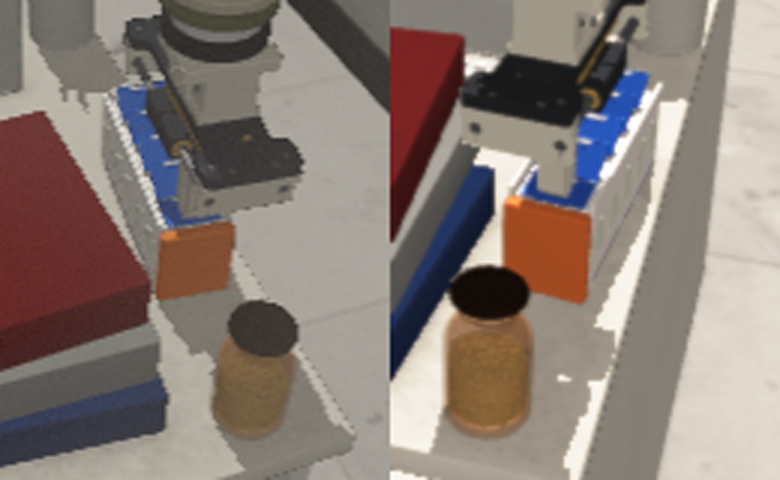

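The fingertips are between the walls on flap 1, centred, and the cap and bottle are undisturbed. I'll settle onto flap 1 before moving on.

To row units: 0.001 m is 0.016.

Call:
advance([
  [0, 0, 0.016, 0, 0],
  [0, 0, 0, 0, 0],
  [0, 0, 0, 0, 0],
])

```text
time: 6.75
tool_pos: [0.6171, -0.2532, 0.0964]
eef_rot: [[-0.939, 0.345, 0.0], [0.345, 0.939, 0.0], [-0.0, 0.0, -1.0]]
force: [-1.0, 1.1, 5.6]
finger_gap: 0.005
finger_force: 2.7
```

Call:
advance([
  [0, 0, 0.0112, 0, 0],
  [0, 0, 0, 0, 0],
  [0, 0, 0, 0, 0],
])

```text
time: 7.12
tool_pos: [0.6171, -0.2533, 0.0963]
eef_rot: [[-0.939, 0.345, 0.001], [0.345, 0.939, 0.0], [-0.001, 0.0, -1.0]]
force: [-3.5, 1.8, 11.9]
finger_gap: 0.003
finger_force: 5.6
```

To row units: 0.005 m is 0.08, -0.0008 m is -0.0128.

Call:
advance([
  [0, 0, -0.0128, 0, 0],
  [0, 0.08, 0, 0, 0],
  [0, 0.08, 0, 0, 0],
  [0, 0.08, 0, 0, 0],
  [0, 0.08, 0, 0, 0],
  [0, 0.08, 0, 0, 0],
  [0, 0, 0, 0, 0],
])

```text
time: 8.0
tool_pos: [0.6262, -0.2298, 0.0964]
eef_rot: [[-0.939, 0.344, 0.001], [0.344, 0.939, -0.001], [-0.001, -0.0, -1.0]]
force: [-0.2, -1.8, 6.2]
finger_gap: 0.004
finger_force: 2.9
```

Call:
advance([
  [0, 0.08, 0, 0, 0],
  [0, 0.08, 0, 0, 0],
  [0, 0, 0, 0, 0],
])

```text
time: 8.38
tool_pos: [0.6297, -0.2203, 0.0964]
eef_rot: [[-0.939, 0.344, 0.001], [0.344, 0.939, -0.001], [-0.001, -0.0, -1.0]]
force: [-0.7, -1.9, 4.8]
finger_gap: 0.006
finger_force: 3.0
```

To row units: 0.005 m is 0.08.

Call:
advance([
  [0, 0.08, 0, 0, 0],
  [0, 0.08, 0, 0, 0],
  [0, 0.08, 0, 0, 0],
  [0, 0.08, 0, 0, 0],
  [0, 0.08, 0, 0, 0],
  [0, 0.08, 0, 0, 0],
  [0, 0.08, 0, 0, 0],
  [0, 0, 0, 0, 0],
])

```text
time: 9.38
tool_pos: [0.6417, -0.1874, 0.0964]
eef_rot: [[-0.939, 0.344, 0.001], [0.344, 0.939, -0.001], [-0.001, -0.0, -1.0]]
force: [-1.0, -1.3, 7.2]
finger_gap: 0.005
finger_force: 3.1
```

Run:
```python
from h import *
p=robot.grab_frame("scene");a=p["frame"][130:290,240:370]
p=robot.grab_frame("side");b=p["frame"][160:320,255:385]
cv2.imwrite("pics/e.png",cv2.resize(np.hstack([a,b])[:,:,::-1],None,fx=3,fy=3,interpolation=cv2.INTER_CUBIC))
```

```text
(no output)
```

View pics/e.png

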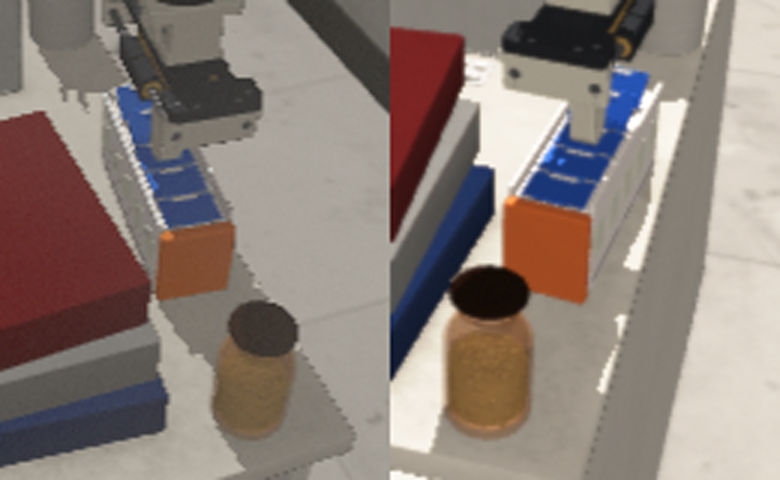

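Flaps 1 and 2 are shut and the organiser has not moved: the cap is still at (195, 260) and (547, 250). I'll continue along the row.

To row units: 0.005 m is 0.08.

Call:
advance([
  [0, 0.08, 0, 0, 0],
  [0, 0.08, 0, 0, 0],
  [0, 0.08, 0, 0, 0],
  [0, 0.08, 0, 0, 0],
  [0, 0.08, 0, 0, 0],
  [0, 0.08, 0, 0, 0],
  [0, 0.08, 0, 0, 0],
  [0, 0.08, 0, 0, 0],
])

```text
time: 10.48
tool_pos: [0.6551, -0.1506, 0.0963]
eef_rot: [[-0.939, 0.345, 0.0], [0.345, 0.939, -0.001], [-0.001, -0.001, -1.0]]
force: [-1.9, -4.0, 5.9]
finger_gap: 0.007
finger_force: 3.0
```

Call:
advance([
  [0, 0.08, 0, 0, 0],
  [0, 0.08, 0, 0, 0],
  [0, 0.08, 0, 0, 0],
  [0, 0.08, 0, 0, 0],
  [0, 0.08, 0, 0, 0],
  [0, 0.08, 0, 0, 0],
  [0, 0.08, 0, 0, 0],
  [0, 0, 0, 0, 0],
])

```text
time: 11.48
tool_pos: [0.6674, -0.117, 0.0964]
eef_rot: [[-0.939, 0.344, 0.001], [0.344, 0.939, -0.001], [-0.001, -0.0, -1.0]]
force: [-1.0, -2.4, 6.6]
finger_gap: 0.002
finger_force: 3.1
```

To row units: 0.005 m is 0.08.

Call:
advance([
  [0, 0.08, 0, 0, 0],
  [0, 0.08, 0, 0, 0],
  [0, 0, 0, 0, 0],
])

```text
time: 11.85
tool_pos: [0.6708, -0.1075, 0.0963]
eef_rot: [[-0.939, 0.344, 0.001], [0.344, 0.939, -0.0], [-0.001, -0.0, -1.0]]
force: [-0.4, -2.4, 4.4]
finger_gap: 0.003
finger_force: 2.9
```

Run:
```python
from h import *
p=robot.grab_frame("scene");a=p["frame"][130:290,240:370]
p=robot.grab_frame("side");b=p["frame"][160:320,255:385]
cv2.imwrite("pics/f.png",cv2.resize(np.hstack([a,b])[:,:,::-1],None,fx=3,fy=3,interpolation=cv2.INTER_CUBIC))
```

```text
(no output)
```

View pics/f.png

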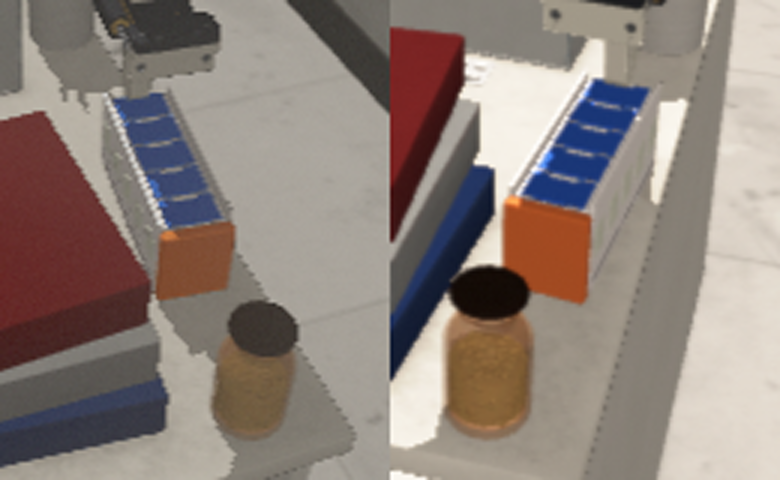

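All five flaps lie level. I'll lift straight up, back off over the row away from the pen cup, and check.

To row units: -0.06 m is -0.96, -0.05 m is -0.8.

Call:
advance([
  [0, 0, -0.16, 0, 0],
  [0, 0, -0.64, 0, 0],
  [0, 0, -0.96, 0, 0],
  [0, 0, -0.96, 0, 0],
  [0, -0.8, -0.48, 0, 0],
  [0, -0.8, 0, 0, 0],
  [0, 0, 0, 0, 0],
  [0, 0, 0, 0, 0],
])

```text
time: 12.95
tool_pos: [0.6362, -0.2005, 0.296]
eef_rot: [[-0.939, 0.344, -0.0], [0.344, 0.939, 0.001], [0.0, 0.001, -1.0]]
force: [-0.3, 0.5, -0.0]
finger_gap: 0.006
finger_force: 0.0
```

Run:
```python
from h import *
p=robot.grab_frame("wrist");T=p["T"];K=p["mtx"];f=p["frame"]
# height of blue pixels (fisheye rays, depth along the axis)
H,S,V=cv2.split(cv2.cvtColor(f,cv2.COLOR_RGB2HSV))
v,u=np.nonzero((H>100)&(H<125)&(S>130)&(p["range_z"]>0));z=p["range_z"][v,u]
a=np.c_[u-K[0,2],v-K[1,2]]/K[0,0];r=np.hypot(*a.T);c=np.c_[a/r[:,None]*np.tan(r)[:,None]*z[:,None],z]
w=c@T[:3,:3].T+T[:3,3];w=w[(w[:,2]>.06)&(w[:,2]<.12)&(w[:,0]>.57)]
s=(w[:,:2]-[.6398,-.1878])@[.3535,.9354]
for i in range(5):
    k=(s>-.083+.034*i+.004)&(s<-.052+.034*i-.002);print(i+1,k.sum(),np.polyfit(s[k],w[k,2],1)[0].round(3),w[k,2].mean().round(4))
b=robot.grab_frame("side")["frame"][160:320,255:385]
cv2.imwrite("pics/g.png",np.hstack([f[80:300,130:480],cv2.resize(b,(220,220))])[:,:,::-1])
```

```text
1 669 0.001 0.0763
2 691 0.006 0.0764
3 700 -0.002 0.0764
4 685 0.011 0.0763
5 657 0.002 0.0764
```

View pics/g.png

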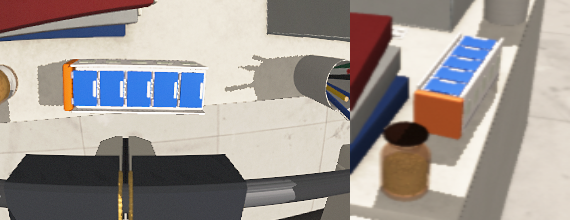

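All five flaps are flat (slopes of 0.011 rad or less), the organiser is in place and the hand is clear.

```bash
python3 -c "
from plant import robot
print(robot.sign_off())"
```

```text
the job is handed in; nothing more can be done
None
```

All five flaps were pressed shut in order from the orange-capped end in one light pass; the hand is clear, the organiser showed no visible movement, and the job is handed in.

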